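Weigh a crate of wood slices on the sprung hook

ROBOT

A 7-joint arm with a two-finger parallel gripper is mounted at the origin on the work surface. World frame = base frame: x ahead of the robot, y to its left, z up, the work surface at z = 0. Lengths are in m, angles in rad, forces in N, time in s.
With the tool pointing down it reaches from about 0.4 to 0.875 m from the base axis. Payload 6.5 kg.
Tool frame: the origin (TCP) lies midway between the tips of the shut fingers; the grasp point (between the pads) lies 19 mm behind it; z points along the fingers, y is the direction in which the jaws open and shut (so a half turn about z gives the same grasp; the last joint's range is limited). The gripper opens to 85 mm and grips with 20 to 120 N. Pads are 22 mm wide; open, the fingers measure 114 mm over their backs; the gripper's body (76 mm by 85 mm) begins 54 mm behind the grasp point. The pads swing forward as they close: fully open they stand 13 mm farther back than shut.
Start: joints at [-1.275, 0.536, -0.004, 1.538, 0.003, 1.067, -0.071], TCP at [0.23, 0.608, 0.231] pointing down, gripper open.
Joint ranges: [-2.7, 2.7], [-0.37, 2.16], [-1.27, 1.26], [0.24, 2.4], [-1.31, 4.45], [0.19, 1.91], [-2.76, 2.76]. Speed limits (rad/s): [2.39, 2.39, 3.14, 3.14, 3.14, 3.14, 3.14].

INTERFACE

Orientations are given as a 3x3 rotation matrix whose columns are the frame's x, y, z axes.
In Python, from plant import get_state, eyes, manip gives the robot as it stands. The module is installed in compiled form; this text tells all that it offers.
- The arm moves only by the tool jog_arm, never from a script. Its argument "plan" is a list that holds one entry, the list of rows, each a list of 7 numbers: the finger opening in m, from 0 to 0.0854, then the shift along the world's x, y, z in m, then the turn, a rotation vector about the world's x, y, z in rad. In form: [[[grip, dx, dy, dz, wx, wy, wz], ...]]. A call has 1 to 12 rows; each row is the pose to reach, as a shift and turn from the pose measured when the call began; what a row does not reach only later rows make up. A row lasts 1/12 s, in which the tool goes at most 41.7 mm and 7.16 degrees, less where a joint would pass 70% of its speed; a pose out of reach is approached as far as the arm can. A call with a gripper value outside its range is refused whole. The fingers move at their own pace and stop on an object; the grip force is fixed at half the most. Time passes only in rows, so rows that repeat a pose let the fingers close. It gives the time, the measured TCP pose, the force and the opening at its end, in the units of the state.
- get_state(): the state, without advancing time (a new reading comes with each control period).
- eyes.capture(name): name is "scene" or "top" or "wrist"; returns the picture (400x640x3 uint8, red, green, blue); there is no depth.
- eyes.camera_model(name): a dict with "camera_matrix" (3x3 intrinsics, pixels), "R" (3x3) and "t" (3): a world point X has camera coordinates R X + t. Camera axes: x right, y down, z forward; pixel columns grow to the right and rows downward; lengths in m; the calibration is good to about 2 mm. A picture is of the moment at which its call begins: read the wrist's pose just before it. camera_model takes no time and is no camera call; for the wrist camera it gives the pose at the moment of the call.
- manip.sign_off(): hands the job in, once; it reports no verdict.
The state is a dict: "time": time; "joints": joint angles; "joint_velocities": joint speeds; "effort": joint torques, N m; "tcp_pos": TCP position; "orientation": TCP orientation; "force": force on the tool from outside, world axes, zero at the start; "wrist_torque": the same for the moment, N m; "gripper_width": finger opening in m.
Only numpy, scipy, OpenCV 4.12 (cv2) and the standard library are available. Lean on these libraries where they do the work, as an engineer would, in place of code of your own. Each camera call takes 0.05 s, during which the arm holds its last target. There are 200 camera calls.

TASK

Weigh the small crate of wood slices: pick it up by the wooden grip, hang its steel bar in the seat of the spring scale's hook, and let the weight down onto the spring so slowly that the pointer creeps to its reading and never jumps down or springs back (not above 6 cm/s), also when you let go. Leave the crate hanging still on the hook and clear of the table. Do not shove the hook hard or push it down near its stop, and do not disturb the slices and the stapler lying nearby.

Things in the scene. Friction and masses are not known exactly. Their poses are not given: they have to be found in the camera images.
- crate: Slatted wooden crate of wood slices, loose, 120 (x) by 160 (y) mm, rim 63 mm high. Origin: centre of its underside; z up. Steel uprights, 10 mm thick, at y = +-69 mm carry a round steel bar along y; on the bar's middle stands an upright wooden grip. It is the same turned half round about z; its weight is centred under the grip. Mass unknown, 0.37 to 0.93 kg.
- crate_grip (a point): Where to hold the crate's wooden grip: its middle, 210 mm above the crate's underside. Axes as the crate's. The grip is 14 mm thick (x), 40 mm wide (y) and reaches from 40 mm below this point to 17 mm above it.
- crate_bar (a point): Centre of the crate's steel bar, 165 mm above its underside, 45 mm under crate_grip. Axes as the crate's. The bar is round, 10 mm thick, and runs level along y, straight from y = -54 to +54 mm. Under it the eye is open: 97 mm high down to the rim, 128 mm wide.
- scale: Spring scale, fixed on the table, turned up to 0.4 rad about z. Origin: on the table right under the hook's seat; z up; x points from the hook's tip to the column. Base plate x = -30 to +170 mm, 120 mm wide, 12 mm high. Column 24 by 44 mm, 329 mm high, at x = 134 mm, with a white marked face on its +y side out to y = 87 mm. The hook's carriage reaches to x = 105 mm.
- hook_seat (a point): Centre of the crate's bar when seated in the hook; rides with the hook; 265 mm above the table when empty. Axes as the scale's. Steel strip 30 mm wide (y), bent to a V along y with 45 degree sides, bottom 7 mm below this point; tip (x = -16 to -20 mm) and arm (x = +16 to +105 mm) rise to 10 mm above it. Open to -x: the eye passes over the tip, bar over 16 mm above this point.
- pointer (a joint): Travel of the scale's hook and pointer, m: 0 empty, growing straight downward as the spring takes load, 0.09 at the stop. Spring 150 N/m (10 mm per 1.5 N), lightly damped; the crate's full weight reads 24 to 61 mm, depending on its mass.
- slice_stack: Bystander: two wood slices stacked as one piece, 90 mm across, 25 mm high. Origin: centre of its underside.
- slice_single: Bystander: one wood slice, 76 mm across, 12 mm thick. Origin: centre of its underside.
- stapler: Bystander: grey tool lying flat, about 155 by 36 mm, 62 mm high, long along its x. Origin: centre of its underside.
Not all that is in view belongs to the job. What is shaped like the crate but purple is not meant.

How it is judged:
On the way, in this order (a step that is already met when the one before it is completed fails the run):
1. the crate is lifted clear of the table in the fingers (height (world z) of crate above 0.05 m and contact force between the fingers and crate above 1 N and contact force between crate and scale below 0.1 N), for 0.2 s.
2. the bar lies in the hook's seat and the spring has begun to take load while the fingers still hold the crate (distance between crate_bar and hook_seat below 0.008 m and value of joint pointer above 0.008 m and contact force between the fingers and crate above 1 N), for 0.1 s.
At the end, for the whole second after the job is handed in: The crate hangs by its bar in the hook's seat (bar centre within 6 mm of the seat point), clear of the table by over 20 mm, level within 0.12 rad and at rest (crate under 30 mm/s), the pointer down by more than 18 mm and settled (under 10 mm/s) (distance between crate_bar and hook_seat below 0.006 m and value of joint pointer above 0.018 m and velocity of joint pointer between -0.01 and 0.01 m/s and contact force between crate and scale above 2.5 N and height (world z) of crate above 0.02 m and angle between crate's own z axis and vertical below 0.12 rad and linear speed of crate below 0.03 m/s); the robot touches nothing.
It fails at once if the pointer jumps down: faster than 0.06 m/s (velocity of joint pointer above 0.06 m/s).
It fails at once if the pointer springs back: faster than 0.06 m/s upward (velocity of joint pointer below -0.06 m/s).
It fails at once if the hook is pushed down near its stop (pointer past 80 mm) (value of joint pointer above 0.08 m).
It fails at once if the crate is shoved against the hook or scale: contact forces adding up to over 30 N (contact force between crate and scale above 30 N).
It fails at once if a bystander is moved by more than 20 mm (distance of any of slice_stack, slice_single, stapler from where it was at the start of the episode above 0.02 m).
It also fails if it takes over 62 s, if anything falls off the work surface, if the arm or the gripper's body presses on something with over 40 N, if the wrist force passes 120 N, or if a joint passes its speed limit or range.

## Working session

There is one attempt and no reset: what is moved stays moved. The work goes in short steps, Python scripts to look and compute and a tool call to move; the robot and the scene stay as the last step left them, time stands still between calls to the robot, and variables do not carry over. Pictures are saved under pics/ and viewed, about 8 in all and at most 12, crops included, and the job is handed in when it is done.

Besides the shell and the picture viewer there is one more tool, called after "Request:" as name(argument=value, ...), one argument or row to a line, values as JSON. jog_arm: Moves the arm, as the interface text tells. Its arguments: {"type":"object","properties":{"plan":{"type":"array","items":{"type":"array","items":{"type":"array","items":{"type":"number"}}}}},"required":["plan"]}

```bash
mkdir -p pics
cat > h.py <<'E'
import numpy as np, cv2
from plant import get_state, eyes, manip
def cap(n,f):
    m=eyes.camera_model(n); im=eyes.capture(n); cv2.imwrite('pics/'+f,cv2.cvtColor(im,cv2.COLOR_RGB2BGR)); return im,m
def ray(m,u,v):
    K,R,t=[np.array(m[k]) for k in('camera_matrix','R','t')]
    d=R.T@np.linalg.solve(K,[u,v,1.]); return -R.T@t,d/np.linalg.norm(d)
def onz(m,u,v,z):
    c,d=ray(m,u,v); return c+d*(z-c[2])/d[2]
def proj(m,X):
    p=np.array(m['camera_matrix'])@(np.array(m['R'])@np.array(X)+np.array(m['t'])); return p[:2]/p[2]
def tri(*rs):
    A=sum(np.eye(3)-np.outer(d,d) for c,d in rs); b=sum((np.eye(3)-np.outer(d,d))@c for c,d in rs)
    X=np.linalg.solve(A,b); return X,[np.linalg.norm(np.cross(X-c,d)) for c,d in rs]
E
python3 - <<'E'
from h import *
np.set_printoptions(precision=3,suppress=True)
for n in('scene','top'):
    im,m=cap(n,n+'1.png'); print(n,m)
s=get_state();print(s)
E
```

```text
scene {'camera_matrix': array([[516.956,   0.   , 316.317],
       [  0.   , 516.956, 204.468],
       [  0.   ,   0.   ,   1.   ]]), 'R': array([[-0.456,  0.89 , -0.018],
       [ 0.506,  0.243, -0.828],
       [-0.732, -0.387, -0.561]]), 't': array([ 0.135, -0.098,  1.639])}
top {'camera_matrix': array([[433.477,   0.   , 321.711],
       [  0.   , 433.477, 200.235],
       [  0.   ,   0.   ,   1.   ]]), 'R': array([[-0.019, -1.   , -0.019],
       [-0.994,  0.02 , -0.111],
       [ 0.111,  0.016, -0.994]]), 't': array([0.103, 0.467, 1.207])}
{'time': 0.1, 'joints': array([-1.275,  0.537, -0.004,  1.539,  0.003,  1.067, -0.071]), 'joint_velocities': array([-0.   , -0.   , -0.   , -0.002,  0.   ,  0.001, -0.   ]), 'effort': array([  0.003, -58.456,   1.052, -25.977,   0.013,   0.005,  -0.   ]), 'tcp_pos': array([0.23 , 0.607, 0.231]), 'orientation': array([[-0.935,  0.354, -0.   ],
       [ 0.354,  0.935, -0.001],
       [-0.   , -0.002, -1.   ]]), 'force': array([ 0.537,  0.271, -1.099]), 'wrist_torque': array([0.013, 0.029, 0.033]), 'gripper_width': 0.08564663861711971}
```

View pics/scene1.png

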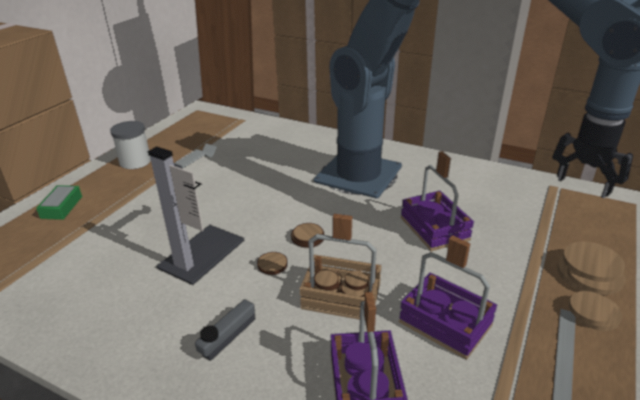

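View pics/top1.png

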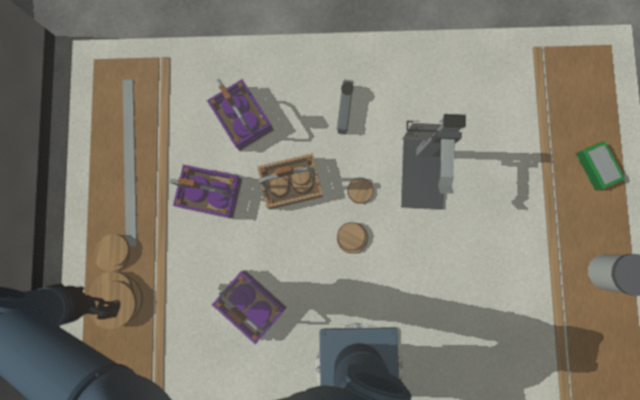

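Scene: brown crate at (340,285) with its grip at (342,228). The scale is at about (175,215) with its hook towards the robot, and there are three purple decoys. Top: crate at (290,182), scale plate at (425,168). I'll enlarge both for exact features.

Run:
```python
from h import *
s=cv2.imread('pics/scene1.png');t=cv2.imread('pics/top1.png')
def c(i,u,v,w,h):return cv2.resize(i[v:v+h,u:u+w],None,fx=4,fy=4,interpolation=cv2.INTER_CUBIC)
a=np.hstack([c(t,250,140,95,75),c(t,390,105,95,75)])
b=np.hstack([c(s,290,205,95,75),c(s,150,140,95,75)])
cv2.imwrite('pics/crop.png',np.vstack([a,b]))
```

```text
(no output)
```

View pics/crop.png

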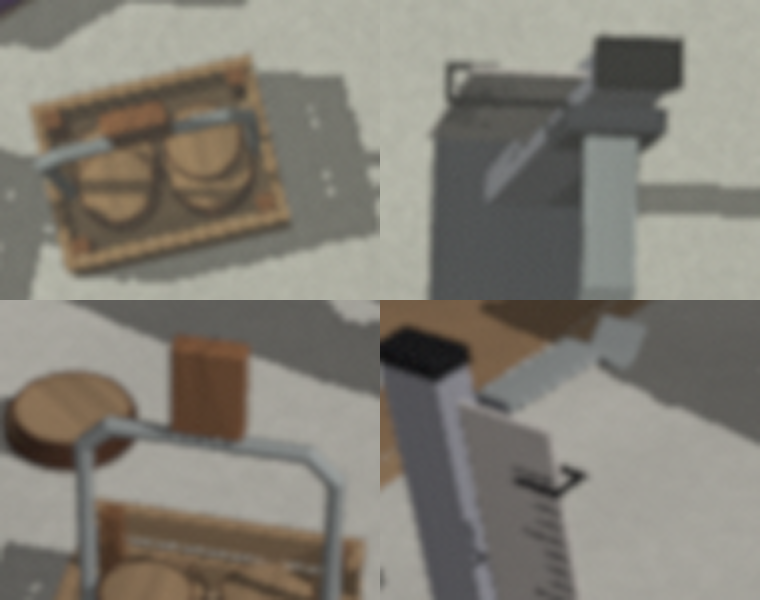

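```bash
python3 - <<'E'
from h import *
np.set_printoptions(precision=4,suppress=True)
mt=eyes.camera_model('top');ms=eyes.camera_model('scene')
C=np.array([onz(mt,250+a/4,140+b/4,.061) for a,b in[(32,105),(248,57),(290,218),(75,272)]])
print('rim',C,C.mean(0),np.linalg.norm(np.diff(C,axis=0),axis=1))
for a,b in((0,1),(3,2)): d=C[a]-C[b];print('yaw y-axis',np.arctan2(-d[0],d[1]))
for a,b in((1,2),(0,3)): d=C[a]-C[b];print('yaw x-axis',np.arctan2(d[1],d[0]))
X,e=tri(ray(ms,342.3,227.),ray(mt,283.5,170.3));print('grip',X,e)
im=cv2.imread('pics/top1.png');
hsv=cv2.cvtColor(im,cv2.COLOR_BGR2HSV)
for v in range(178,214,4): print(v,hsv[v,396:460:2,2])
for u in (406,412,420,430,436,444,448,451): print('col',u,hsv[176:214,u,2])
E
python3 - <<'E'
import cv2,numpy as np
t=cv2.imread('pics/top1.png');s=cv2.imread('pics/scene1.png')
def c(i,u,v,w,h):return cv2.resize(i[v:v+h,u:u+w],None,fx=6,fy=6,interpolation=cv2.INTER_CUBIC)
cv2.imwrite('pics/crop2.png',np.hstack([c(t,395,140,65,75),c(s,165,135,65,75)]))
E
```

```text
rim [[0.5642 0.2694 0.061 ]
 [0.595  0.1177 0.061 ]
 [0.4808 0.0904 0.061 ]
 [0.4462 0.2399 0.061 ]] [0.5215 0.1793 0.061 ] [0.1548 0.1174 0.1534]
yaw y-axis 0.200095244498718
yaw y-axis 0.22712826014337878
yaw x-axis 0.23448161138171394
yaw x-axis 0.24564910734835244
grip [0.5257 0.1829 0.2001] [np.float64(0.0005778637245150938), np.float64(0.0005778637245151485)]
178 [175 173 167 114  83  83  83  84  84  84  85  85  83  83  84  83  82  83
  82  83  82  85 113 124 124 123 123 123 128 165 175 175]
182 [175 173 169 112  84  86  84  85  84  85  86  84  84  84  84  84  84  82
  83  83  83  96 121 122 121 121 123 122 144 175 174 177]
186 [175 176 170 107  84  85  86  85  83  85  85  84  86  84  84  83  84  83
  85  83  83 101 119 119 118 117 119 118 155 174 172 178]
190 [173 174 165  97  83  85  85  84  86  85  86  85  84  85  84  83  84  84
  84  84  84  90 116 118 117 118 118 116 129 169 173 177]
194 [177 179 168  98  84  84  85  84  85  85  85  85  83  83  84  85  85  83
  83  84  84  83  87  87 107 128 166 170 169 173 176 177]
198 [175 178 171  95  86  85  86  86  85  85  86  85  85 
[... 1094 characters left out ...]
84  85  84  83  87 107 143 167 174
 174 175]
col 436 [ 82  80  82  82  83  83  83  83  82  83  83  81  82  82  84  84  83  84
  84  83  84  83  83  83  85  84  82  83  84  84  83  83  96 130 167 175
 177 176]
col 444 [136 126 124 122 122 121 121 122 120 120 118 118 118 118 117 118 117 112
 107 105 107 105 107 107 109 109 110 111 112 111 111 113 119 144 168 175
 175 174]
col 448 [138 128 123 121 120 122 123 122 122 118 119 117 117 117 118 120 128 146
 166 174 176 177 177 177 178 180 179 177 174 173 175 177 177 177 175 173
 173 175]
col 451 [136 127 123 121 121 122 126 131 131 133 131 125 122 120 117 117 123 145
 168 176 175 176 177 177 176 174 175 174 175 177 176 176 177 176 176 176
 178 180]
```

View pics/crop2.png

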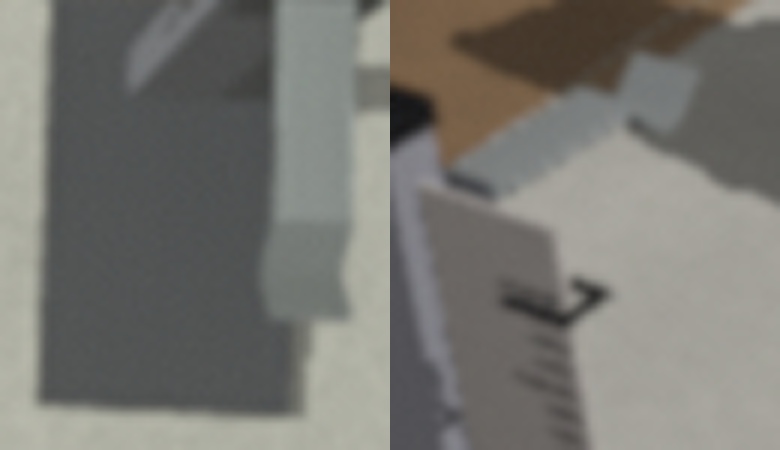

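Run:
```python
from h import *
np.set_printoptions(precision=4,suppress=True)
mt=eyes.camera_model('top');ms=eyes.camera_model('scene')
p=lambda a,b,z:onz(mt,395+a/6,140+b/6,z)
L0,L1,R1=p(50,20,.012),p(39,402,.012),p(296,413,.012)
print('plate',L0,L1,R1,'width',np.linalg.norm(L1-R1))
d=L0-L1;print('yaw edge',np.arctan2(d[1],d[0])); d=L1-R1;print('yaw end',np.arctan2(-d[0],d[1]))
A=[p(275,220,.275),p(350,220,.275)];T=[p(267,320,.275),p(350,320,.275)]
A0=[p(276,20,.275),p(355,20,.275)]
print('arm bend',A,'tip',T,'armyaw',[np.arctan2(*(x-y)[1::-1]) for x,y in zip(A0,A)])
for yaw in(.03,.0,):
  x=np.array([np.cos(yaw),np.sin(yaw),0]);M=(L1+R1)/2
  print('seat from plate',M+.03*x,' from bend',sum(A)/2-.016*x,' from tip',sum(T)/2+.019*x)
# scene: tip top corners / arm bend
q=lambda a,b:ray(ms,165+(a-390)/6,135+b/6)
pt=lambda a,b:ray(mt,395+a/6,140+b/6)
for n,s,t in(('tipR?',(622,50+0),None),):pass
for z in(.275,):
  for a in((697,70),(670,135),(582,88),(630,122)): c,dd=q(*a);print(a,c+dd*(z-c[2])/dd[2])
```

```text
plate [ 0.6322 -0.1472  0.012 ] [ 0.4461 -0.1346  0.012 ] [ 0.4384 -0.2564  0.012 ] width 0.12208425894086461
yaw edge -0.06743169190062742
yaw end -0.06345534232325512
arm bend [array([ 0.4891, -0.1823,  0.275 ]), array([ 0.4885, -0.2105,  0.275 ])] tip [array([ 0.4511, -0.1774,  0.275 ]), array([ 0.4504, -0.2086,  0.275 ])] armyaw [np.float64(-0.05378037960741075), np.float64(-0.07654681052663259)]
seat from plate [ 0.4722 -0.1946  0.012 ]  from bend [ 0.4729 -0.1969  0.275 ]  from tip [ 0.4697 -0.1924  0.275 ]
seat from plate [ 0.4722 -0.1955  0.012 ]  from bend [ 0.4728 -0.1964  0.275 ]  from tip [ 0.4697 -0.193   0.275 ]
(697, 70) [ 0.4593 -0.1757  0.275 ]
(670, 135) [ 0.5067 -0.1534  0.275 ]
(582, 88) [ 0.4907 -0.2075  0.275 ]
(630, 122) [ 0.5049 -0.1735  0.275 ]
```

Crate about (0.523,0.181), yaw 0.225. The scale seat is about (0.4715,-0.196,0.265), yaw -0.065. Moving above the grip.

Request:
jog_arm(
  plan=[
    [[0.085, 0, 0, 0.04, 0, 0, 0], [0.085, 0, -0.01, 0.08, 0, 0, -0.08], [0.085, 0.02, -0.04, 0.1, 0, 0, -0.18], [0.085, 0.045, -0.073, 0.11, 0, 0, -0.28], [0.085, 0.07, -0.106, 0.11, 0, 0, -0.38], [0.085, 0.095, -0.139, 0.11, 0, 0, -0.48], [0.085, 0.12, -0.172, 0.11, 0, 0, -0.58], [0.085, 0.145, -0.205, 0.11, 0, 0, -0.68], [0.085, 0.17, -0.238, 0.11, 0, 0, -0.78], [0.085, 0.195, -0.271, 0.11, 0, 0, -0.88], [0.085, 0.22, -0.304, 0.11, 0, 0, -0.984], [0.085, 0.24, -0.335, 0.11, 0, 0, -0.984]],
  ],
)

```text
time: 1.1
tcp_pos: [0.4712, 0.2698, 0.3404]
orientation: [[-0.217, 0.976, -0.001], [0.976, 0.217, -0.001], [-0.001, -0.001, -1.0]]
force: [0.5, 0.3, 0.3]
gripper_width: 0.0851
```

Request:
jog_arm(
  plan=[
    [[0.085, 0.02, -0.03, 0, 0, 0, 0], [0.085, 0.04, -0.06, 0, 0, 0, 0], [0.085, 0.053, -0.088, 0, 0, 0, 0], [0.085, 0.053, -0.088, 0, 0, 0, 0], [0.085, 0.053, -0.088, 0, 0, 0, 0]],
  ],
)

```text
time: 1.52
tcp_pos: [0.5247, 0.1796, 0.3401]
orientation: [[-0.212, 0.977, -0.002], [0.977, 0.212, -0.002], [-0.001, -0.002, -1.0]]
force: [-0.6, 0.2, -0.4]
gripper_width: 0.0846
```

Run:
```python
from h import *
np.set_printoptions(precision=4,suppress=True)
s=get_state();print(s['tcp_pos'],s['joints'],s['force'])
im,m=cap('wrist','w1.png');print(m, proj(m,(.5235,.181,.227)))
```

```text
[0.5247 0.1796 0.3401] [-0.7305  0.2817  0.4005  1.6786 -0.1152  1.207  -0.0888] [-0.5735  0.1794 -0.381 ]
{'camera_matrix': array([[342.2491,   0.    , 311.7289],
       [  0.    , 342.2491, 195.0628],
       [  0.    ,   0.    ,   1.    ]]), 'R': array([[ 0.9771,  0.2127, -0.002 ],
       [ 0.2057, -0.9429,  0.262 ],
       [ 0.0539, -0.2564, -0.9651]]), 't': array([-0.5512, -0.0025,  0.5015])} [309.6129 187.3798]
```

View pics/w1.png

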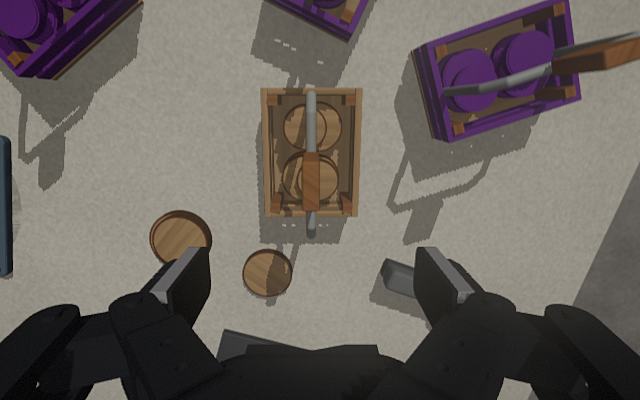

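The wrist view shows the grip at about (311,180), nearly under the tool. I'll fit its mask.

Run:
```python
from h import *
np.set_printoptions(precision=4,suppress=True)
im=cv2.imread('pics/w1.png');m=eyes.camera_model('wrist')
h=cv2.cvtColor(im,cv2.COLOR_BGR2HSV)
for v in range(140,222,5): print(v,[tuple(int(c) for c in im[v,u]) for u in range(302,323,3)])
for x,y in((.5235,.181),):
  for yaw in(.22,):
    R=np.array([[np.cos(yaw),-np.sin(yaw)],[np.sin(yaw),np.cos(yaw)]])
    for z in(.227,.170):
      print(z,[proj(m,(*(R@[a,b]+[x,y]),z)) for a in(-.007,.007) for b in(-.02,.02)])
    print([proj(m,(*(R@[a,b]+[x,y]),.063)) for a in(-.06,.06) for b in(-.08,.08)])
cv2.imwrite('pics/w1c.png',cv2.resize(im[80:245,255:370],None,fx=4.8,fy=3.6,interpolation=cv2.INTER_CUBIC))
```

```text
140 [(47, 66, 82), (58, 79, 98), (100, 107, 107), (114, 121, 120), (107, 112, 112), (64, 96, 120), (66, 94, 118)]
145 [(43, 58, 72), (55, 76, 93), (103, 108, 107), (115, 120, 120), (108, 113, 113), (35, 51, 75), (43, 62, 76)]
150 [(42, 58, 75), (39, 48, 61), (102, 109, 107), (116, 122, 122), (108, 115, 114), (38, 53, 68), (50, 74, 100)]
155 [(29, 36, 47), (46, 71, 104), (45, 71, 104), (45, 70, 103), (45, 71, 103), (45, 70, 103), (28, 36, 49)]
160 [(49, 71, 95), (45, 71, 104), (43, 72, 104), (45, 70, 103), (43, 68, 101), (44, 68, 100), (34, 49, 73)]
165 [(39, 63, 93), (49, 80, 118), (52, 82, 119), (52, 82, 122), (51, 85, 121), (50, 82, 120), (75, 106, 132)]
170 [(42, 64, 92), (52, 81, 120), (50, 83, 122), (48, 79, 119), (51, 81, 118), (50, 81, 118), (76, 109, 135)]
175 [(42, 64, 92), (52, 83, 121), (49, 78, 116), (48, 78, 115), (52, 83, 122), (51, 82, 119), (71, 103, 127)]
180 [(38, 59, 83), (49, 76, 111), (49, 78, 116), (50, 82, 121), (50, 81, 120), (49, 78, 114), (66, 94, 116)]
185 [(40, 61, 90), (48, 77, 113), (46, 73, 107), (45, 71, 106), (49, 79, 115), (51, 80, 119), (71, 102, 12
[... 432 characters left out ...]
 83)]
210 [(56, 79, 102), (47, 71, 102), (48, 70, 100), (46, 66, 97), (50, 70, 98), (50, 75, 106), (66, 92, 114)]
215 [(65, 94, 118), (62, 89, 112), (71, 77, 78), (112, 117, 118), (108, 113, 113), (64, 93, 119), (65, 93, 117)]
220 [(90, 98, 103), (82, 90, 95), (69, 75, 76), (116, 122, 122), (108, 113, 113), (88, 97, 102), (88, 97, 100)]
0.227 [array([301.2571, 214.9091]), array([300.7142, 164.7866]), array([319.0068, 214.883 ]), array([319.1784, 164.7519])]
0.17 [array([303.1659, 195.8735]), array([302.7814, 153.8868]), array([317.9104, 195.8496]), array([318.0155, 153.8568])]
[array([264.9097, 218.8251]), array([259.7341,  89.901 ]), array([357.4253, 218.6921]), array([361.8614,  89.6469])]
```

View pics/w1c.png

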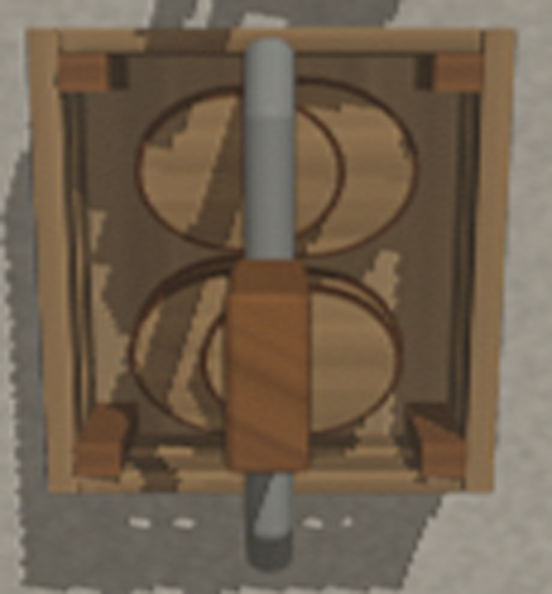

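Grip at (0.5232, 0.1841), 3 mm off the first estimate. Yaw agrees. Descending and gripping.

Request:
jog_arm(
  plan=[
    [[0.085, -0.0015, 0.0045, -0.03, 0, 0, 0.005], [0.085, -0.0015, 0.0045, -0.06, 0, 0, 0.005], [0.085, -0.0015, 0.0045, -0.09, 0, 0, 0.005], [0.085, -0.0015, 0.0045, -0.12, 0, 0, 0.005], [0.085, -0.0015, 0.0045, -0.14, 0, 0, 0.005], [0.085, -0.0015, 0.0045, -0.149, 0, 0, 0.005], [0.04, -0.0015, 0.0045, -0.149, 0, 0, 0.005], [0.02, -0.0015, 0.0045, -0.149, 0, 0, 0.005], [0.0, -0.0015, 0.0045, -0.149, 0, 0, 0.005], [0.0, -0.0015, 0.0045, -0.149, 0, 0, 0.005], [0.0, -0.0015, 0.0045, -0.149, 0, 0, 0.005], [0.0, -0.0015, 0.0045, -0.149, 0, 0, 0.005]],
  ],
)

```text
time: 2.57
tcp_pos: [0.5226, 0.1864, 0.1919]
orientation: [[-0.22, 0.975, -0.001], [0.975, 0.22, -0.0], [0.0, -0.001, -1.0]]
force: [-3.4, -0.6, 9.9]
gripper_width: 0.0136
```

Request:
jog_arm(
  plan=[
    [[0.0, 0, 0, 0.01, 0, 0, 0], [0.0, 0, 0, 0.025, 0, 0, 0], [0.0, 0, 0, 0.04, 0, 0, 0], [0.0, 0, 0, 0.06, 0, 0, 0], [0.0, 0, 0, 0.08, 0, 0, 0], [0.0, 0, 0, 0.1, 0, 0, 0], [0.0, 0, 0, 0.12, 0, 0, 0], [0.0, 0, 0, 0.135, 0, 0, 0], [0.0, 0, 0, 0.14, 0, 0, 0], [0.0, 0, 0, 0.14, 0, 0, 0], [0.0, 0, 0, 0.14, 0, 0, 0], [0.0, 0, 0, 0.14, 0, 0, 0]],
  ],
)

```text
time: 3.57
tcp_pos: [0.5215, 0.1861, 0.3303]
orientation: [[-0.22, 0.975, -0.005], [0.975, 0.22, -0.001], [-0.0, -0.005, -1.0]]
force: [0.7, -0.2, -9.4]
gripper_width: 0.0133
```

Run:
```python
from h import *
np.set_printoptions(precision=4,suppress=True)
for i in range(4):
  s=get_state();print(s['force'],s['wrist_torque']); im,m=cap('scene','s2.png')
print(s['tcp_pos'],s['joints'])
im,m=cap('wrist','w2.png')
```

```text
[ 0.7115 -0.1898 -9.3653] [0.0435 0.0395 0.0139]
[ 0.113  -0.3755 -9.8325] [ 0.007   0.0037 -0.0119]
[ 0.61    0.0509 -8.8109] [0.0614 0.0282 0.0359]
[ 0.156   0.3084 -9.4321] [ 0.0055 -0.0122  0.0142]
[0.522  0.1862 0.3309] [-0.7388  0.289   0.3964  1.6914 -0.1191  1.1885 -0.09  ]
```

Weight is about 9.2 N, so I expect a reading near 61 mm. Carrying it to the staging point in front of the hook.

Request:
jog_arm(
  plan=[
    [[0.0, -0.003, -0.008, 0, 0, 0, -0.006], [0.0, -0.008, -0.024, 0, 0, 0, -0.018], [0.0, -0.016, -0.048, 0, 0, 0, -0.036], [0.0, -0.025, -0.075, 0, 0, 0, -0.057], [0.0, -0.034, -0.102, 0, 0, 0, -0.078], [0.0, -0.043, -0.129, 0, 0, 0, -0.099], [0.0, -0.052, -0.156, 0, 0, 0, -0.12], [0.0, -0.061, -0.183, 0, 0, 0, -0.141], [0.0, -0.07, -0.21, 0, 0, 0, -0.162], [0.0, -0.079, -0.237, 0, 0, 0, -0.183], [0.0, -0.088, -0.262, 0, 0, 0, -0.203], [0.0, -0.096, -0.285, 0, 0, 0, -0.22]],
  ],
)

```text
time: 4.82
tcp_pos: [0.424, -0.1019, 0.3313]
orientation: [[0.002, 1.0, -0.003], [1.0, -0.002, 0.0], [0.0, -0.003, -1.0]]
force: [0.5, -1.1, -8.9]
gripper_width: 0.0131
```

Run:
```python
from h import *
s=get_state();print(s['tcp_pos'],s['orientation'],s['joints'],s['force'])
```

```text
[ 0.42395875 -0.10192577  0.33129762] [[ 2.24207832e-03  9.99993062e-01 -2.97476743e-03]
 [ 9.99997442e-01 -2.24117749e-03  3.06123455e-04]
 [ 2.99454349e-04 -2.97544617e-03 -9.99995529e-01]] [-0.4582351   0.03963609  0.61836     1.96915953 -0.02505808  1.14323561
  0.16797271] [ 0.54576675 -1.06185686 -8.87539127]
```

Request:
jog_arm(
  plan=[
    [[0.0, -0.007, -0.02, 0, 0, 0, -0.015], [0.0, -0.013, -0.04, 0, 0, 0, -0.03], [0.0, -0.019, -0.06, 0, 0, 0, -0.045], [0.0, -0.025, -0.077, 0, 0, 0, -0.057], [0.0, -0.0275, -0.085, 0, 0, 0, -0.063], [0.0, -0.0275, -0.087, 0, 0, 0, -0.063], [0.0, -0.0275, -0.087, 0, 0, 0, -0.063], [0.0, -0.0275, -0.087, 0, 0, 0, -0.063]],
  ],
)

```text
time: 5.48
tcp_pos: [0.3966, -0.1879, 0.3312]
orientation: [[0.064, 0.998, -0.003], [0.998, -0.064, 0.002], [0.001, -0.003, -1.0]]
force: [0.4, 0.6, -8.7]
gripper_width: 0.0137
```

Run:
```python
from h import *
np.set_printoptions(precision=4,suppress=True)
s=get_state();T=s['tcp_pos'];print(T,s['orientation'][:,1],s['force'])
im,mw=cap('wrist','w3.png');a,mt=cap('top','t3.png');b,ms=cap('scene','s3.png')
seat=np.array([.4715,-.196,.265]);bar=T-[0,.002,.0269]
for n,m in(('w',mw),('t',mt),('s',ms)): print(n,'seat',proj(m,seat),'bar',proj(m,bar))
def c(i,u,v):
  i=cv2.cvtColor(i,cv2.COLOR_RGB2BGR);return cv2.resize(i[v:v+98,u:u+130],None,fx=3,fy=3,interpolation=cv2.INTER_CUBIC)
W=cv2.resize(cv2.cvtColor(im,cv2.COLOR_RGB2BGR)[:,120:510],None,fx=1,fy=.735)
pt=proj(mt,seat);ps=proj(ms,seat)
print(pt-[65,45],ps-[65,45])
cv2.imwrite('pics/c3.png',np.vstack([np.hstack([c(a,int(pt[0])-65,int(pt[1])-45),c(b,int(ps[0])-65,int(ps[1])-45)]),np.hstack([W,W*0])]))
```

```text
[ 0.3966 -0.1879  0.3312] [ 0.9979 -0.0642 -0.0029] [ 0.3608  0.573  -8.7356]
w seat [427.0772 213.1638] bar [309.8405 233.5916]
t seat [446.1078 184.8708] bar [449.8207 216.2622]
s seat [206.5915 150.9194] bar [225.3218 123.7364]
[381.1078 139.8708] [141.5915 105.9194]
```

View pics/c3.png

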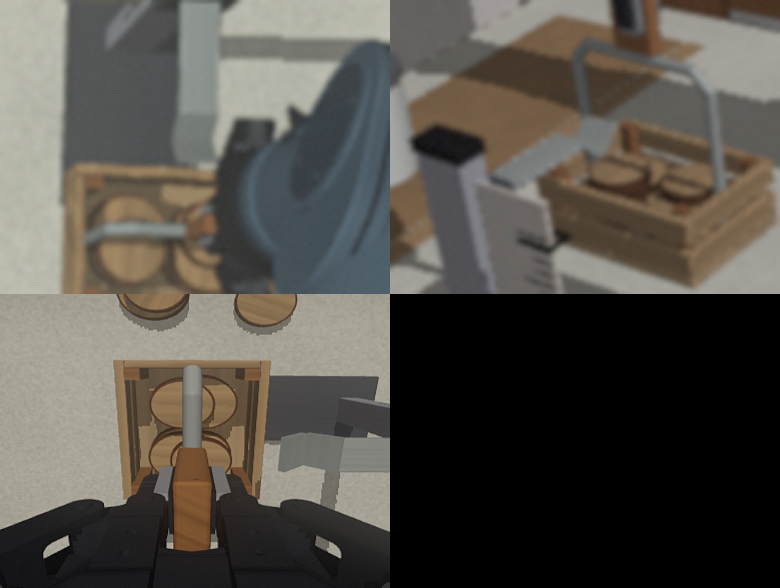

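Wrist view: the hook is ahead, with its tip at u≈399, its arm bend at u≈462 and the bar at u≈312. The staging pose is right. Refining numerically.

Run:
```python
from h import *
np.set_printoptions(precision=4,suppress=True)
w=cv2.imread('pics/w3.png');s=cv2.imread('pics/s3.png');mw=eyes.camera_model('wrist');ms=eyes.camera_model('scene')
for v in(200,210,220,230): print(v,[int(x) for x in w[v,385:475:3].mean(1)])
print('u410',[int(x) for x in w[180:250:2,410].mean(1)]);print('u480',[int(x) for x in w[180:250:2,480].mean(1)])
print('bar150',[int(x) for x in w[150,296:330:2].mean(1)]);print('bar',[int(x) for x in w[190,296:330:2].mean(1)])
for u in(215,225,232): print(u,[tuple(map(int,p)) for p in s[112:138:1,u]])
for dz in(0,-.004): 
  b=np.array([.3966,-.190,.3043+dz]);y=np.array([.064,.998,0])
  print([proj(ms,b+y*k) for k in(-.05,0,.05)],'wrist',[proj(mw,b+y*k) for k in(.0,.05)])
S=np.array([.4715,-.196,.275]);x=np.array([.998,-.064,0]);y=np.array([.064,.998,0])
for n,a in(('tipout',-.02),('tipin',-.016),('bend',.016)): print(n,[proj(mw,S+x*a+y*k) for k in(-.015,.015)])
```

```text
200 [101, 113, 108, 107, 106, 110, 109, 108, 109, 109, 109, 108, 110, 113, 110, 107, 108, 111, 109, 109, 110, 109, 112, 111, 110, 110, 104, 134, 132, 133]
210 [160, 156, 157, 157, 155, 115, 108, 108, 109, 110, 112, 109, 112, 112, 108, 109, 110, 111, 111, 109, 110, 112, 112, 112, 112, 111, 127, 129, 128, 129]
220 [156, 153, 157, 157, 158, 104, 109, 109, 110, 111, 109, 110, 111, 111, 110, 110, 111, 110, 110, 109, 111, 111, 114, 112, 112, 109, 133, 133, 134, 133]
230 [161, 164, 160, 160, 167, 107, 108, 111, 110, 111, 110, 112, 111, 110, 111, 110, 111, 111, 109, 110, 110, 113, 113, 113, 112, 125, 130, 130, 130, 130]
u410 [71, 68, 70, 70, 70, 66, 110, 112, 108, 108, 109, 109, 108, 107, 108, 109, 109, 109, 110, 109, 110, 110, 110, 111, 110, 111, 111, 112, 111, 106, 165, 156, 162, 158, 156]
u480 [65, 64, 66, 71, 70, 69, 70, 69, 132, 130, 133, 132, 133, 131, 131, 128, 128, 132, 129, 130, 132, 131, 129, 128, 131, 130, 129, 126, 128, 133, 129, 138, 156, 158, 159]
bar150 [107, 105, 105, 93, 106, 119, 126, 126, 130, 128, 124, 115, 105, 89, 105, 105, 104]
bar [45, 46, 45, 65, 106, 118, 126, 126, 
[... 1000 characters left out ...]
), (117, 120, 117), (105, 106, 103), (86, 91, 93), (85, 98, 110), (102, 120, 134), (110, 123, 134), (99, 106, 111), (89, 93, 95), (89, 92, 93), (90, 94, 95), (89, 93, 94), (89, 93, 94), (90, 94, 95)]
[array([209.3997, 119.5211]), array([225.2882, 123.7278]), array([241.7357, 128.0826])] wrist [array([309.494 , 233.8207]), array([309.4372, 139.0678])]
[array([209.617 , 121.0123]), array([225.4808, 125.2373]), array([241.9017, 129.6105])] wrist [array([309.5637, 231.1002]), array([309.5134, 138.2588])]
tipout [array([397.9401, 240.9339]), array([401.2533, 194.6842])]
tipin [array([404.3294, 240.9485]), array([407.8842, 194.6969])]
bend [array([455.468 , 241.0654]), array([460.957 , 194.7985])]
```

Scene check: no slip worth noting (bar z ≈ 0.303). The bar is about 1.5 mm further in +x and the seat about 1 mm. Moving 74 mm along the scale's x.

Request:
jog_arm(
  plan=[
    [[0.0, 0.003, 0, 0, 0, 0, 0], [0.0, 0.01, -0.0006, 0, 0, 0, 0], [0.0, 0.02, -0.0013, 0, 0, 0, 0], [0.0, 0.032, -0.002, 0, 0, 0, 0], [0.0, 0.044, -0.0028, 0, 0, 0, 0], [0.0, 0.055, -0.0035, 0, 0, 0, 0], [0.0, 0.065, -0.0042, 0, 0, 0, 0], [0.0, 0.072, -0.0046, 0, 0, 0, 0], [0.0, 0.074, -0.0047, 0, 0, 0, 0], [0.0, 0.074, -0.0047, 0, 0, 0, 0], [0.0, 0.074, -0.0047, -0.003, 0, 0, 0], [0.0, 0.074, -0.0047, -0.006, 0, 0, 0]],
  ],
)

```text
time: 6.63
tcp_pos: [0.4703, -0.1927, 0.325]
orientation: [[0.064, 0.998, -0.003], [0.998, -0.064, 0.001], [0.001, -0.003, -1.0]]
force: [-0.7, -0.8, -9.3]
gripper_width: 0.0132
```

Run:
```python
from h import *
np.set_printoptions(precision=4,suppress=True)
for i in range(4):
  s=get_state();print(s['tcp_pos'],s['force']); b,ms=cap('scene','s4.png')
im,mw=cap('wrist','w4.png')
W=im[:,180:450]
i=b[90:190,140:260]
cv2.imwrite('pics/c4.png',cv2.cvtColor(np.hstack([cv2.resize(i,(480,400),interpolation=cv2.INTER_CUBIC),W]),cv2.COLOR_RGB2BGR))
```

```text
[ 0.4703 -0.1927  0.325 ] [-0.7066 -0.8067 -9.3073]
[ 0.4699 -0.1924  0.3243] [-0.3111 -0.3953 -9.9205]
[ 0.4699 -0.1924  0.3246] [ 0.0944  0.6917 -8.8703]
[ 0.4701 -0.1924  0.3249] [-0.2715  0.064  -9.0115]
```

View pics/c4.png

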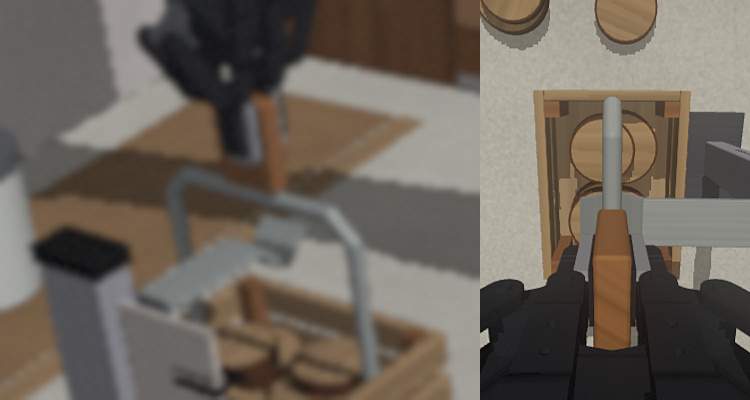

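The bar sits over the middle of the hook (bar u=612 in the view, hook 581–640). Lowering slowly.

Request:
jog_arm(
  plan=[
    [[0.0, 0, 0, -0.002, 0, 0, 0], [0.0, 0, 0, -0.005, 0, 0, 0], [0.0, 0, 0, -0.008, 0, 0, 0], [0.0, 0, 0, -0.011, 0, 0, 0], [0.0, 0, 0, -0.014, 0, 0, 0], [0.0, 0, 0, -0.017, 0, 0, 0], [0.0, 0, 0, -0.02, 0, 0, 0], [0.0, 0, 0, -0.022, 0, 0, 0], [0.0, 0, 0, -0.0235, 0, 0, 0], [0.0, 0, 0, -0.025, 0, 0, 0], [0.0, 0, 0, -0.026, 0, 0, 0], [0.0, 0, 0, -0.0265, 0, 0, 0]],
  ],
)

```text
time: 7.88
tcp_pos: [0.4706, -0.1926, 0.2987]
orientation: [[0.063, 0.998, -0.003], [0.998, -0.063, 0.001], [0.001, -0.003, -1.0]]
force: [-0.1, 0.3, -8.6]
gripper_width: 0.013
```

Request:
jog_arm(
  plan=[
    [[0.0, 0, 0, -0.001, 0, 0, 0], [0.0, 0, 0, -0.002, 0, 0, 0], [0.0, 0, 0, -0.003, 0, 0, 0], [0.0, 0, 0, -0.004, 0, 0, 0], [0.0, 0, 0, -0.005, 0, 0, 0], [0.0, 0, 0, -0.006, 0, 0, 0], [0.0, 0, 0, -0.007, 0, 0, 0], [0.0, 0, 0, -0.008, 0, 0, 0], [0.0, 0, 0, -0.009, 0, 0, 0], [0.0, 0, 0, -0.01, 0, 0, 0], [0.0, 0, 0, -0.011, 0, 0, 0], [0.0, 0, 0, -0.012, 0, 0, 0]],
  ],
)

```text
time: 8.88
tcp_pos: [0.4707, -0.1926, 0.2867]
orientation: [[0.063, 0.998, -0.003], [0.998, -0.063, 0.001], [0.001, -0.003, -1.0]]
force: [0.5, 0.8, -8.1]
gripper_width: 0.0132
```

Request:
jog_arm(
  plan=[
    [[0.0, 0, 0, -0.001, 0, 0, 0], [0.0, 0, 0, -0.002, 0, 0, 0], [0.0, 0, 0, -0.003, 0, 0, 0], [0.0, 0, 0, -0.004, 0, 0, 0], [0.0, 0, 0, -0.005, 0, 0, 0], [0.0, 0, 0, -0.006, 0, 0, 0], [0.0, 0, 0, -0.007, 0, 0, 0], [0.0, 0, 0, -0.008, 0, 0, 0], [0.0, 0, 0, -0.009, 0, 0, 0], [0.0, 0, 0, -0.01, 0, 0, 0], [0.0, 0, 0, -0.01, 0, 0, 0], [0.0, 0, 0, -0.01, 0, 0, 0]],
  ],
)

```text
time: 9.88
tcp_pos: [0.4709, -0.1926, 0.2767]
orientation: [[0.063, 0.998, -0.003], [0.998, -0.063, 0.001], [0.001, -0.003, -1.0]]
force: [1.1, 0.6, -6.4]
gripper_width: 0.0132
```

Run:
```python
from h import *
np.set_printoptions(precision=4,suppress=True)
F=[]
for i in range(6):
  s=get_state();F.append(np.r_[s['force'],s['wrist_torque']]); im,mw=cap('wrist','w5.png')
print(s['tcp_pos'],np.mean(F,0),np.std(F,0))
```

```text
[ 0.4709 -0.1926  0.2768] [ 1.2939  0.0182 -6.3864  0.0126 -0.3083  0.0003] [0.3141 0.4009 0.4989 0.027  0.041  0.0174]
```

The load is coming on (about 2.7 N). The lateral +1.3 N shows the bar leaning on the tip-side wall, so I'll ease in +x.

Request:
jog_arm(
  plan=[
    [[0.0, 0.0002, 0, 0, 0, 0, 0], [0.0, 0.0004, 0, 0, 0, 0, 0], [0.0, 0.0006, 0, 0, 0, 0, 0], [0.0, 0.0008, 0, 0, 0, 0, 0], [0.0, 0.001, 0, 0, 0, 0, 0], [0.0, 0.0012, 0, 0, 0, 0, 0], [0.0, 0.0014, 0, 0, 0, 0, 0], [0.0, 0.0015, 0, 0, 0, 0, 0], [0.0, 0.0015, 0, 0, 0, 0, 0]],
  ],
)

```text
time: 10.93
tcp_pos: [0.4714, -0.1926, 0.2764]
orientation: [[0.064, 0.998, -0.004], [0.998, -0.064, 0.001], [0.001, -0.005, -1.0]]
force: [-3.7, -0.1, -7.2]
gripper_width: 0.0135
```

```bash
cat > f.py <<'E'
from h import *
np.set_printoptions(precision=4,suppress=True)
F=[]
for i in range(6):
  s=get_state();F.append(np.r_[s['force'],s['wrist_torque']]); im,mw=cap('wrist','w5.png')
print(s['time'],s['tcp_pos'],np.mean(F,0))
E
python3 f.py
```

```text
11.1833 [ 0.4714 -0.1926  0.2764] [-5.2042 -0.0873 -6.4241 -0.0366  1.2197 -0.0691]
```

Too far: it now presses on the arm side with 5 N. Settling in between.

Request:
jog_arm(
  plan=[
    [[0.0, 0.0006, 0, 0, 0, 0, 0], [0.0, 0.0003, 0, 0, 0, 0, 0], [0.0, 0, 0, 0, 0, 0, 0], [0.0, -0.0002, 0, 0, 0, 0, 0], [0.0, -0.0002, 0, 0, 0, 0, 0], [0.0, -0.0002, 0, 0, 0, 0, 0]],
  ],
)

```text
time: 11.73
tcp_pos: [0.4714, -0.1926, 0.2765]
orientation: [[0.064, 0.998, -0.004], [0.998, -0.064, 0.001], [0.001, -0.004, -1.0]]
force: [-3.7, -0.7, -7.2]
gripper_width: 0.0132
```

```bash
python3 f.py
```

```text
11.9833 [ 0.4714 -0.1926  0.2765] [-3.4412 -0.2102 -6.884  -0.0248  0.8503 -0.0465]
```

Request:
jog_arm(
  plan=[
    [[0.0, -0.0003, 0, 0, 0, 0, 0], [0.0, -0.0005, 0, 0, 0, 0, 0], [0.0, -0.0007, 0, 0, 0, 0, 0], [0.0, -0.0008, 0, 0, 0, 0, 0], [0.0, -0.0008, 0, 0, 0, 0, 0], [0.0, -0.0008, 0, 0, 0, 0, 0]],
  ],
)

```text
time: 12.53
tcp_pos: [0.4712, -0.1926, 0.2767]
orientation: [[0.063, 0.998, -0.003], [0.998, -0.063, 0.001], [0.001, -0.003, -1.0]]
force: [-0.5, -0.4, -6.5]
gripper_width: 0.0135
```

```bash
python3 f.py
```

```text
12.7833 [ 0.4712 -0.1926  0.2767] [ 0.5199 -0.1291 -6.6774  0.0156 -0.1555 -0.0309]
```

Lateral force is near zero, so the bar is seated. Continuing down.

Request:
jog_arm(
  plan=[
    [[0.0, 0, 0, -0.0012, 0, 0, 0], [0.0, 0, 0, -0.0024, 0, 0, 0], [0.0, 0, 0, -0.0036, 0, 0, 0], [0.0, 0, 0, -0.0048, 0, 0, 0], [0.0, 0, 0, -0.006, 0, 0, 0], [0.0, 0, 0, -0.0072, 0, 0, 0], [0.0, 0, 0, -0.0084, 0, 0, 0], [0.0, 0, 0, -0.0096, 0, 0, 0], [0.0, 0, 0, -0.0108, 0, 0, 0], [0.0, 0, 0, -0.012, 0, 0, 0], [0.0, 0, 0, -0.0132, 0, 0, 0], [0.0, 0, 0, -0.014, 0, 0, 0]],
  ],
)

```text
time: 13.83
tcp_pos: [0.4712, -0.1926, 0.2626]
orientation: [[0.063, 0.998, -0.003], [0.998, -0.063, 0.001], [0.001, -0.003, -1.0]]
force: [1.6, -0.1, -5.3]
gripper_width: 0.0131
```

Request:
jog_arm(
  plan=[
    [[0.0, 0, 0, -0.0012, 0, 0, 0], [0.0, 0, 0, -0.0024, 0, 0, 0], [0.0, 0, 0, -0.0036, 0, 0, 0], [0.0, 0, 0, -0.0048, 0, 0, 0], [0.0, 0, 0, -0.006, 0, 0, 0], [0.0, 0, 0, -0.0072, 0, 0, 0], [0.0, 0, 0, -0.0084, 0, 0, 0], [0.0, 0, 0, -0.0096, 0, 0, 0], [0.0, 0, 0, -0.0108, 0, 0, 0], [0.0, 0, 0, -0.012, 0, 0, 0], [0.0, 0, 0, -0.0132, 0, 0, 0], [0.0, 0, 0, -0.014, 0, 0, 0]],
  ],
)

```text
time: 14.83
tcp_pos: [0.4712, -0.1926, 0.2485]
orientation: [[0.063, 0.998, -0.003], [0.998, -0.063, 0.001], [0.001, -0.003, -1.0]]
force: [-0.7, -0.0, -2.4]
gripper_width: 0.0131
```

```bash
python3 f.py
```

```text
15.0833 [ 0.4712 -0.1927  0.2487] [-0.9539  0.2836 -2.6449  0.1741  0.1531 -0.033 ]
```

Request:
jog_arm(
  plan=[
    [[0.0, 0, 0, -0.0012, 0, 0, 0], [0.0, 0, 0, -0.0024, 0, 0, 0], [0.0, 0, 0, -0.0036, 0, 0, 0], [0.0, 0, 0, -0.0048, 0, 0, 0], [0.0, 0, 0, -0.006, 0, 0, 0], [0.0, 0, 0, -0.0072, 0, 0, 0], [0.0, 0, 0, -0.0084, 0, 0, 0], [0.0, 0, 0, -0.0096, 0, 0, 0], [0.0, 0, 0, -0.0108, 0, 0, 0], [0.0, 0, 0, -0.0115, 0, 0, 0], [0.0, 0, 0, -0.012, 0, 0, 0], [0.0, 0, 0, -0.012, 0, 0, 0]],
  ],
)

```text
time: 16.13
tcp_pos: [0.4712, -0.1927, 0.2366]
orientation: [[0.063, 0.998, -0.003], [0.998, -0.063, 0.001], [0.001, -0.003, -1.0]]
force: [-0.7, 1.6, -1.2]
gripper_width: 0.0134
```

```bash
python3 f.py; python3 f.py
```

```text
16.3833 [ 0.4713 -0.1926  0.2367] [-1.3066  1.1096 -0.7464  0.1783  0.2924 -0.031 ]
16.6833 [ 0.4712 -0.1927  0.2367] [-1.3602  0.967  -1.0686  0.1579  0.2318 -0.0374]
```

Request:
jog_arm(
  plan=[
    [[0.0, -0.0001, 0, -0.001, 0, 0, 0], [0.0, -0.0002, -0.0001, -0.002, 0, 0, 0], [0.0, -0.0003, -0.0002, -0.003, 0, 0, 0], [0.0, -0.0003, -0.0002, -0.004, 0, 0, 0], [0.0, -0.0003, -0.0002, -0.0045, 0, 0, 0], [0.0, -0.0003, -0.0002, -0.0045, 0, 0, 0]],
  ],
)

```text
time: 17.23
tcp_pos: [0.4712, -0.1927, 0.2321]
orientation: [[0.063, 0.998, -0.002], [0.998, -0.063, 0.001], [0.001, -0.002, -1.0]]
force: [0.7, 1.7, 0.5]
gripper_width: 0.0132
```

```bash
python3 f.py; python3 f.py; python3 f.py
```

```text
17.4833 [ 0.4712 -0.1927  0.2323] [ 0.0137  1.9417  0.2669  0.4574 -0.0526 -0.0334]
17.7833 [ 0.4711 -0.1927  0.2322] [ 0.6424  2.1535  0.0643  0.5584 -0.2084 -0.0226]
18.0833 [ 0.4711 -0.1927  0.2322] [ 1.0779  2.7196  0.164   0.6328 -0.3075 -0.0501]
```

Vertical load is balanced, but lateral force is building up against the small target offset. Relieving it.

Request:
jog_arm(
  plan=[
    [[0.0, 0.0001, 0.0002, 0, 0, 0, 0], [0.0, 0.0002, 0.0004, 0, 0, 0, 0], [0.0, 0.0002, 0.0005, 0, 0, 0, 0], [0.0, 0.0002, 0.0005, 0, 0, 0, 0]],
  ],
)

```text
time: 18.47
tcp_pos: [0.4711, -0.1926, 0.2322]
orientation: [[0.064, 0.998, -0.003], [0.998, -0.064, 0.001], [0.0, -0.003, -1.0]]
force: [-0.8, 1.3, -0.3]
gripper_width: 0.0134
```

```bash
python3 f.py; python3 f.py
```

```text
18.7167 [ 0.4712 -0.1926  0.2322] [ 0.1216 -0.0021 -0.0906  0.0733 -0.1102 -0.028 ]
19.0167 [ 0.4712 -0.1925  0.2322] [-0.2581 -0.9097 -0.2072 -0.1211  0.0024 -0.0437]
```

Forces are all near zero. Releasing gradually.

Request:
jog_arm(
  plan=[
    [[0.013, 0, 0, 0, 0, 0, 0], [0.015, 0, 0, 0, 0, 0, 0], [0.017, 0, 0, 0, 0, 0, 0], [0.02, 0, 0, 0, 0, 0, 0], [0.025, 0, 0, 0, 0, 0, 0], [0.032, 0, 0, 0, 0, 0, 0], [0.04, 0, 0, 0, 0, 0, 0], [0.045, 0, 0, 0, 0, 0, 0], [0.045, 0, 0, 0, 0, 0, 0], [0.045, 0, 0, 0, 0, 0, 0]],
  ],
)

```text
time: 19.9
tcp_pos: [0.4712, -0.1925, 0.2322]
orientation: [[0.063, 0.998, -0.003], [0.998, -0.063, 0.001], [0.001, -0.003, -1.0]]
force: [0.3, -0.5, 0.3]
gripper_width: 0.045
```

```bash
python3 f.py
python3 - <<'E'
from h import *
b,ms=cap('scene','s6.png');im,mw=cap('wrist','w6.png')
i=b[90:240,140:280];W=im[:,180:450]
cv2.imwrite('pics/c6.png',cv2.cvtColor(np.hstack([cv2.resize(i,(467,500),interpolation=cv2.INTER_CUBIC),cv2.resize(W,(330,500))]),cv2.COLOR_RGB2BGR))
E
```

```text
20.15 [ 0.4712 -0.1926  0.2322] [ 0.1247  0.389  -0.3057 -0.0034 -0.0207 -0.0055]
```

View pics/c6.png

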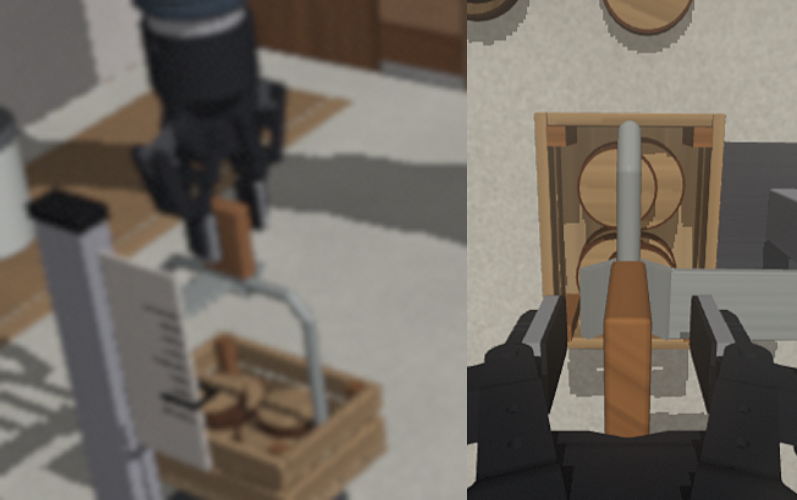

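The grip stands centred between the open fingers. The crate hangs level in the V and the pointer is well down the scale. Withdrawing straight up.

Request:
jog_arm(
  plan=[
    [[0.045, 0, 0, 0.004, 0, 0, 0], [0.045, 0, 0, 0.012, 0, 0, 0], [0.045, 0, 0, 0.022, 0, 0, 0], [0.045, 0, 0, 0.034, 0, 0, 0], [0.045, 0, 0, 0.05, 0, 0, 0], [0.045, 0, 0, 0.068, 0, 0, 0], [0.045, 0, 0, 0.086, 0, 0, 0], [0.045, 0, 0, 0.104, 0, 0, 0], [0.045, 0, 0, 0.12, 0, 0, 0], [0.045, 0, 0, 0.13, 0, 0, 0], [0.045, 0, 0, 0.13, 0, 0, 0], [0.045, 0, 0, 0.13, 0, 0, 0]],
  ],
)

```text
time: 21.3
tcp_pos: [0.4713, -0.1926, 0.3626]
orientation: [[0.063, 0.998, -0.001], [0.998, -0.063, 0.001], [0.001, -0.001, -1.0]]
force: [-0.2, 1.0, -0.8]
gripper_width: 0.0449
```

Run:
```python
from h import *
s=get_state();print(s['time'],s['tcp_pos'],s['force'])
a,_=cap('scene','s7.png')
for i in range(8): b,_=cap('scene','s8.png')
sl=np.s_[90:250,140:290]
d=np.abs(a[sl].astype(int)-b[sl]).max(2);print('changed px over 0.45 s',(d>25).sum(),d.max())
c=lambda i:cv2.resize(i[sl],(469,500),interpolation=cv2.INTER_CUBIC)
f=cv2.resize(b[60:],(330,175))
cv2.imwrite('pics/c8.png',cv2.cvtColor(np.hstack([c(b),np.vstack([f,np.zeros((325,330,3),np.uint8)])]),cv2.COLOR_RGB2BGR))
```

```text
21.3 [ 0.47128743 -0.19256714  0.36255029] [-0.1788714   1.0290403  -0.75901818]
changed px over 0.45 s 0 24
```

View pics/c8.png

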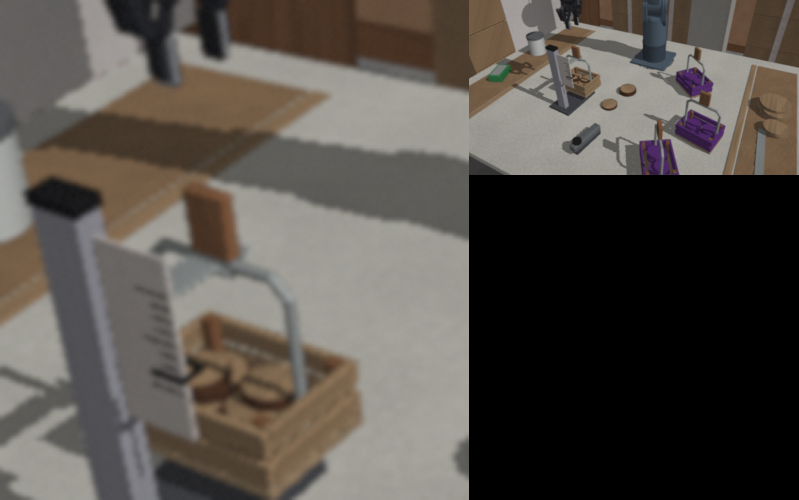

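The crate hangs level and still on the hook, the gripper is clear and the bystanders are in place. Handing in.

```bash
python3 -c "
from plant import manip
print(manip.sign_off())"
```

```text
the job is handed in; nothing more can be done
None
```

The crate is hanging by its bar in the hook's seat, and I handed the job in at about 22 s. The sign-off gave no verdict. I could not read the pointer's speed directly, so the 6 cm/s limit rests on how slowly I moved.

**What I did:** I picked the crate up by its wooden grip and brought the bar over the hook. I then lowered it at about 12–15 mm/s, centring the bar in the V using the side force on the wrist. I opened the fingers only once the load on them read about zero.

**Last checks:**
- **Stillness:** two scene pictures 0.4 s apart showed no change above noise.
- **Position:** the crate hung level and clear of the table, and the gripper was about 60 mm above the grip. The slices and stapler looked unmoved by eye; I did not measure them.
- **Reading:** I put it at about 61 mm from the arm's travel and a lifted weight of about 9.2 N. That is the top of the given range. I did not read it off the scale face.

**What disagreed:** while centring, I pushed the bar about 5 N too far sideways, and later up to about 2.7 N of side force built up. Both were eased off before letting go and stayed well under the 30 N limit. The first estimate of the grip was 3 mm out, and I corrected it from the wrist view.

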